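# Stand the printed heart model upright in its ring stand

### The arm

A 7-joint arm with a two-finger parallel gripper is mounted at the origin on the work surface. World frame = base frame: x ahead of the robot, y to its left, z up, the work surface at z = 0. Lengths are in mm, angles in degrees, forces in N, time in s.
With the tool pointing down it reaches from about 425 to 975 mm from the base axis. Payload 16.7 kg.
Tool frame: the origin (TCP) lies midway between the tips of the shut fingers; the grasp point (between the pads) lies 19 mm behind it; z points along the fingers, y is the line along which they close (so a half turn about z gives the same grasp; the last joint's range is limited). The gripper opens to 85 mm and grips with 20 to 120 N. Pads are 22 mm wide; open, the fingers measure 114 mm over their backs; the gripper's body (76 mm by 85 mm) begins 54 mm behind the grasp point. The pads swing forward as they close: fully open they stand 13 mm farther back than shut.
Start: joints at [62.997, 24.414, 4.234, 92.017, -1.954, 63.644, -3.845], TCP at [213.453, -640.323, 231.302] pointing down, gripper open.
Joint ranges: [-163.25, 163.25], [-28.42, 122.38], [-70.27, 78.77], [12.13, 141.07], [-58.53, 238.53], [9.26, 117.41], [-156.51, 156.51]. Speed limits (degrees/s): [108.29, 108.29, 136.94, 136.94, 172.46, 172.46, 172.46].

### API

Orientations are given as [roll, pitch, yaw] about the fixed x, y, z axes, in that order (R = Rz(yaw) Ry(pitch) Rx(roll)).
In Python, from cell import get_state, read_camera, camera_params, job_done, search_frame, spot_point gives the robot as it stands. The module is installed in compiled form; this text tells all that it offers.
- The arm moves only by the tool jog_arm, never from a script. Its argument "plan" is one flat list of numbers, 5 for each row, row after row: the shift along the world's x, y, z in cm, then the turn about the world's z in rad, then the closure, from -1 (fully open) to 1 (shut), so that 0 is half open. In form: [dx, dy, dz, yaw, claw, dx, dy, dz, yaw, claw, ...]. A call has 1 to 20 rows; each row is the pose to reach, as a shift and turn from the pose commanded when the call began; what a row does not reach only later rows make up. A row lasts 1/8 s, in which the tool goes at most 62.5 mm and 10.7 degrees, less where a joint would pass 70% of its speed; a pose out of reach is approached as far as the arm can. A call with a gripper value outside its range is refused whole. The fingers move at their own pace and stop on an object; the grip force is fixed at half the most. Time passes only in rows, so rows that repeat a pose let the fingers close. It gives the time, the measured TCP pose, the force, the opening and the grip force at its end, in the units of the state.
- get_state(): the state, without advancing time (a new reading comes with each control period).
- read_camera(name): name is "scene" or "top" or "wrist"; returns the picture (400x640x3 uint8, blue, green, red); there is no depth.
- camera_params(name): a dict with "camera_matrix" (3x3 intrinsics, pixels), "world_from_camera" (4x4, takes a point from camera to world coordinates); the wrist camera has in their place "T_tool_cam" (4x4, takes a point from camera to tool coordinates, whose origin is the TCP and whose axes are the flange's). Camera axes: x right, y down, z forward; pixel columns grow to the right and rows downward; lengths in mm; the calibration is good to about 2 mm. A picture is of the moment at which its call begins: read the wrist's pose just before it. camera_params takes no time and is no camera call.
- job_done(): hands the job in; it is judged then, once.
Trained networks look in the newest picture that a camera, given by its name, has taken for a name from the list of things; names that differ only in an ending like _2 or _b are one class to them, and where a whole thing is asked for, a point or a joint stands for the part that bears it (a point fixed in the world has none). Each returns a list of dicts, best first, with "confidence" (0 to 1); they miss things now and then, are a little off and sometimes report something else, mostly with a low value. They report only what shows in the picture. A call takes as long as a camera call. They do not tell look-alikes from the thing itself.
- search_frame(query, camera): "point" ([column, row] in pixels, amid what is visible of it).
- spot_point(query, camera): "point" ([column, row] in pixels: a listed point, or the origin of a listed thing).
The state is a dict: "clock": time; "joint_positions": joint angles; "dq": joint speeds; "joint_efforts": joint torques, N m; "position": TCP position; "orientation": TCP orientation; "force": force on the tool from outside, world axes, zero at the start; "ft_torque": the same for the moment, N m; "width": finger opening in mm; "grasp_force": force on a finger pad.
Only numpy, scipy, OpenCV 4.12 (cv2) and the standard library are available. Lean on these libraries where they do the work, as an engineer would, in place of code of your own. Each camera call takes 0.05 s, during which the arm holds its last target. There are 200 camera calls.

### The job

The 3D-printed heart model has been left leaning in a pulled-out parts drawer. Lift it out, turn it upright and set it down gently, round apex down and aorta pointing straight up, in the empty ring stand made for it, then let go. Do not drop it, and leave the eyeball model and everything else on the desk where it is.

Things in the scene. Friction and masses are not known exactly. Their poses are not given: they have to be found in the camera images.
- heart_center (a point): heart model, rigid ivory printed plastic, about 0.16 kg, 130 mm long; this point lies on its long axis half-way along, 65 mm from the apex tip. z runs along the long axis from the round apex to the aorta's cut end. The ventricles are a round-bottomed egg about this axis: nearly an ellipsoid, half-axes 33 mm across and 40 mm along, its lower end being the apex
- heart_aorta (a point): point on the heart's long axis (same axes) in the free end of the aorta, a straight round stub 22 mm thick that runs along the axis from 70 to 130 mm above the apex tip. This point is 116 mm above the tip and 14 mm below the cut end: a good place to pinch. Two shorter vessel stumps beside it (+x and -y, up to 29 mm off the axis) end 88 mm above the tip
- heart_apex (a point): tip of the heart's round apex, on its long axis (same axes). The atria, up to 36 mm off the axis, lie about 61 mm above it
- heart: the same heart, origin at the apex tip. At the start it leans about 41 degrees from vertical: ventricles on the drawer's floor, aorta lying in the notch of the drawer's front rim (touching it 87 mm above the apex tip) and pointing out over the front, towards the robot's side of the desk (-x, to within about 25 degrees)
- stand_ring (a point): centre of the heart stand's ring opening, level with the ring's top edge, 42 mm above the stand's underside; z is up. The opening is 48 mm across, the ring 64 mm outside and 8 mm thick. With the heart upright in it the apex tip hangs about 12 mm below this point
- stand: the heart's stand: an aluminium ring on three thin posts on a dark steel base disc 90 mm across and 10 mm thick; loose on the desk, 0.55 kg; origin under its centre, z up. It is the larger of two ring stands and empty at the start; the smaller one carries the eyeball model
- drawer: the loose smoked-plastic parts drawer, 0.45 kg, 170 mm long (x) x 88 mm wide (y), 73 mm high, open at the top; origin under its centre; its front, with a pull, is at -x; the front rim has a notch 30 mm wide and 5 mm deep in its middle
- eye: eyeball model, an ivory ball 48 mm across resting on its own small ring stand (eye_stand); origin at the ball's centre. Leave it alone.
- eye_stand: small ring stand of the eyeball model, same make as the heart's but only 28 mm across its ring's opening; base disc 68 mm across, 34 mm high; origin under its centre. Leave it alone.
- cervical: neck vertebra model, ivory, about 45 x 45 mm and 18 mm high; origin under the centre of its round body. Leave it alone.
- lumbar: lumbar vertebra model, ivory, about 90 x 80 mm and 35 mm high; origin under the centre of its round body. Leave it alone.
- tape: roll of white tape lying flat, 52 mm across, 18 mm high; origin under its centre. Leave it alone.
- mouse: black computer mouse, 104 x 58 mm, 34 mm high; origin under its centre. Leave it alone.
- stylus: black stylus pen lying along its x axis, 147 mm long, 13 mm thick; origin on the desk under it. Leave it alone.
- caliper: digital caliper lying flat along its x axis, 180 mm long, 80 mm over its jaws, 14 mm high; origin under the middle of its beam. Leave it alone.
- glasses: stereo glasses standing on the desk, 130 mm wide, 120 mm long, 45 mm high; origin on the desk under their middle. Leave them alone.
Things that resemble listed ones, but are neither listed nor needed, are in the scene too. Leave any blue look-alike of the stand alone.

How it is judged (in metres and radians):
On the way:
1. the heart is lifted clear of the drawer (height (world z) of heart_apex above 0.06 m), for 0.1 s.
At the end, for the whole second after the job is handed in: The heart stands in the larger ring stand, carried by its ring: long axis within 12 degrees of vertical with the aorta up, apex tip within 10 mm of the ring's centre seen from above and 22 to 36 mm above the stand's underside; the stand is level on its base, and the heart is released and at rest (angle between heart_center's own z axis and vertical below 0.21 rad and horizontal distance between heart_apex and stand_ring below 0.01 m and z of heart_apex in the frame of stand between 0.022 and 0.036 m and contact force between heart and stand above 0.3 N and angle between stand's own z axis and vertical below 0.05 rad and linear speed of heart below 0.02 m/s and angular speed of heart below 0.2 rad/s); the robot touches nothing.
It fails at once if the heart is dropped: it moves faster than 0.5 m/s while not held (contact force between heart and the fingers below 0.05 N and linear speed of heart above 0.5 m/s).
It fails at once if the heart is pressed or knocked on its stand with more than 40 N (contact force between heart and stand above 40 N).
It fails at once if the heart is put down on the eyeball's stand, or knocked against it (contact force between heart and eye_stand above 0.5 N).
It fails at once if something else on the desk is moved by more than 25 mm (distance of any of eye, eye_stand, cervical, lumbar, tape, mouse, stylus, caliper, glasses from where it was at the start of the episode above 0.025 m).
It also fails if it takes over 45 s, if anything falls off the work surface, if the arm or the gripper's body presses on something with over 40 N, if the wrist force passes 120 N, or if a joint passes its speed limit or range.

## Working session

There is one attempt and no reset: what is moved stays moved. The work goes in short steps, Python scripts to look and compute and a tool call to move; the robot and the scene stay as the last step left them, time stands still between calls to the robot, and variables do not carry over. Pictures are saved under pics/ and viewed, at most 10 in all, crops included, and the job is handed in when it is done.

Besides the shell and the picture viewer there is one more tool, called after "Emit:" as a command line: name --argument value ..., lists and objects as JSON in quotes. jog_arm: Moves the arm, as the interface text tells. Its arguments: {"type":"object","properties":{"plan":{"type":"array"}},"required":["plan"]}

```bash
mkdir -p pics
cat > h.py <<'E'
import numpy as np, cv2
from cell import *
from scipy.spatial.transform import Rotation as R
def cam(n):
    p=camera_params(n); K=np.array(p["camera_matrix"])
    if "world_from_camera" in p: return K,np.array(p["world_from_camera"])
    s=get_state(); T=np.eye(4); T[:3,:3]=R.from_euler('xyz',s["orientation"],degrees=True).as_matrix(); T[:3,3]=s["position"]
    return K,T@np.array(p["T_tool_cam"])
def ray(c,uv):
    K,T=c; d=T[:3,:3]@np.linalg.inv(K)@[uv[0],uv[1],1]; return T[:3,3],d/np.linalg.norm(d)
def tri(rs):
    A=sum(np.eye(3)-np.outer(d,d) for o,d in rs); b=sum((np.eye(3)-np.outer(d,d))@o for o,d in rs)
    x=np.linalg.solve(A,b); return x,[np.linalg.norm((np.eye(3)-np.outer(d,d))@(x-o)) for o,d in rs]
def atz(r,z): o,d=r; return o+d*(z-o[2])/d[2]
def proj(c,X):
    K,T=c; p=K@(T[:3,:3].T@(np.array(X)-T[:3,3])); return p[:2]/p[2]
E
python3 - <<'E'
from h import *
s=get_state(); print(s)
for n in ["scene","top"]:
    im=read_camera(n); cv2.imwrite(f"pics/{n}0.png",im); c=cam(n); print(n,c[1][:3,3].round())
    for q in ["heart_center","heart_aorta","heart_apex","stand_ring","stand","drawer","eye","eye_stand"]:
        print(q,[(np.round(r["point"]).tolist(),round(r["confidence"],2)) for r in spot_point(q,n)[:3]])
E
```

```text
{'clock': 0.0, 'joint_positions': array([62.99713083, 24.45013781,  4.23002596, 92.05222075, -1.95344877,
       63.64128488, -3.84448167]), 'dq': array([-0.0024588 , -0.08853375,  0.03858418,  0.03712049, -0.01176812,
        0.06476216, -0.04350594]), 'joint_efforts': array([-1.69353429e-03, -9.49830651e+01,  3.76011729e+00, -4.63509715e+01,
        1.92163652e-02,  1.00202771e-02,  7.41221834e-05]), 'position': array([ 213.33833762, -639.9825465 ,  230.60438395]), 'orientation': array([-1.79928654e+02,  5.08850275e-03,  1.84367418e+01]), 'force': array([-0.32029782, -0.03371933,  1.04835508]), 'ft_torque': array([-0.00531288, -0.00913888,  0.04597793]), 'grasp_force': 0.0, 'width': 85.09862309740423}
scene [1277. -349.  772.]
heart_center [([210.0, 244.0], 0.69)]
heart_aorta [([200.0, 227.0], 0.96)]
heart_apex [([220.0, 265.0], 0.88)]
stand_ring [([288.0, 242.0], 0.9), ([287.0, 204.0], 0.84), ([330.0, 226.0], 0.67)]
stand [([291.0, 255.0], 0.91), ([326.0, 232.0], 0.8), ([287.0, 212.0], 0.67)]
drawer [([229.0, 269.0], 0.85)]
eye [([397.0, 195.0], 0.58), ([424.0, 172.0], 0.34)]
eye_stand [([395.0, 204.0], 0.52)]
top [ 231.   16. 1639.]
heart_center [([406.0, 209.0], 0.7)]
heart_aorta [([409.0, 219.0], 0.64)]
heart_apex [([397.0, 202.0], 0.59)]
stand_ring [([332.0, 234.0], 0.96), ([347.0, 186.0], 0.78), ([310.0, 194.0], 0.62)]
stand [([306.0, 195.0], 0.95), ([340.0, 187.0], 0.69), ([398.0, 202.0], 0.66)]
drawer [([393.0, 196.0], 0.88), ([256.0, 162.0], 0.72), ([407.0, 210.0], 0.38)]
eye []
eye_stand [([234.0, 196.0], 0.64)]
```

Run:
```python
from h import *
a=cv2.imread("pics/scene0.png"); b=cv2.imread("pics/top0.png")
cv2.imwrite("pics/s_crop.png",cv2.resize(a[130:330,160:460],(800,533),interpolation=cv2.INTER_CUBIC))
cv2.imwrite("pics/t_crop.png",cv2.resize(b[120:280,210:450],(800,533),interpolation=cv2.INTER_CUBIC))
cs,ct=cam("scene"),cam("top")
for n,p,q in [("aorta",(200,227),(409,219)),("center",(210,244),(406,209)),("apex",(220,265),(397,202)),("drawer",(229,269),(393,196))]:
    x,e=tri([ray(cs,p),ray(ct,q)]); print(n,x.round(),np.round(e))
for p in [(332,234),(347,186),(310,194)]: print("topring z42",atz(ray(ct,p),42).round())
for p in [(288,242),(287,204),(330,226)]: print("scenering z42",atz(ray(cs,p),42).round())
```

```text
aorta [ 493. -304.   92.] [2. 2.]
center [ 533. -298.   59.] [2. 2.]
apex [ 568. -285.    3.] [3. 3.]
drawer [ 590. -270.    1.] [0. 0.]
topring z42 [456. -53.  42.]
topring z42 [ 619. -108.   42.]
topring z42 [594.  18.  42.]
scenering z42 [ 612. -102.   42.]
scenering z42 [462. -37.  42.]
scenering z42 [612.  32.  42.]
```

View pics/s_crop.png

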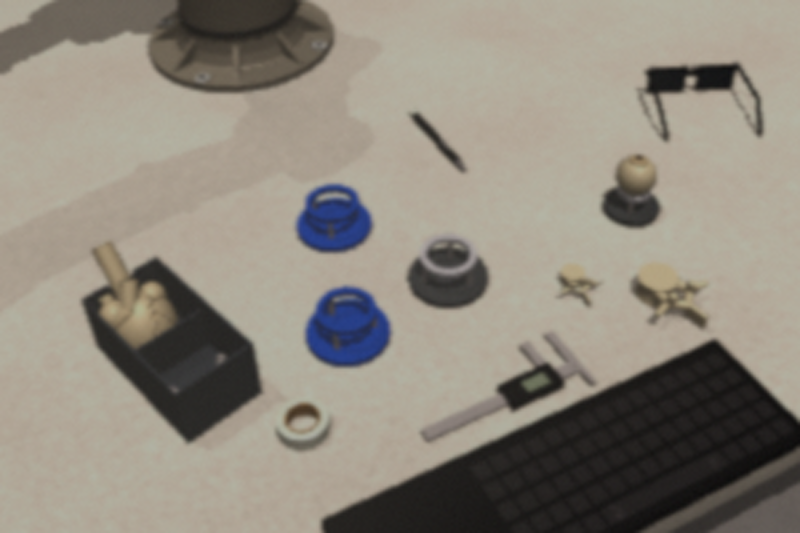

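View pics/t_crop.png

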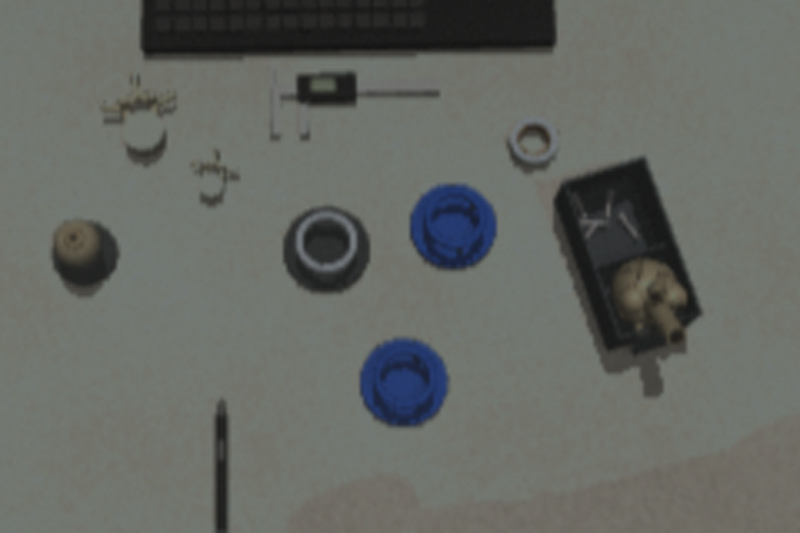

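The silver ring on the dark base is the right stand, at scene crop (448,255) and top crop (327,242). The two blue ones are look-alikes. The heart leans in the front compartment of the drawer, with its aorta at scene crop (105,250), and a divider stands behind it. I'll move over it.

Emit:
jog_arm --plan '[3, 4, 1, 0, -1, 7, 10, 2, 0, -1, 11, 16, 3, 0, -1, 15, 22, 4, 0, -1, 19, 28, 5, 0, -1, 22, 33, 5, 0, -1, 23, 34, 5, 0, -1, 23, 34, 5, 0, -1, 23, 34, 5, 0, -1, 23, 34, 5, 0, -1]'

```text
clock: 2.15
position: [442.7, -301.4, 281.2]
orientation: [-180.0, 0.0, 18.3]
force: [-0.9, 0.1, -0.4]
width: 85.4
grasp_force: 0.0
```

Run:
```python
from h import *
ct,cs=cam("top"),cam("scene")
c=cam("wrist"); im=read_camera("wrist"); cv2.imwrite("pics/w1.png",im); s=get_state(); print(s["clock"],s["position"],s["orientation"]); print(np.array(camera_params("wrist")["T_tool_cam"]).round(2), c[1][:3,3].round())
P={}
for q in ["heart_center","heart_aorta","heart_apex","stand_ring","drawer"]:
    r=spot_point(q,"wrist"); print(q,[(np.round(k["point"]).tolist(),round(k["confidence"],2)) for k in r[:3]])
    if r: P[q]=r[0]["point"]
for q,z in [("heart_aorta",97),("heart_center",59),("heart_apex",10)]:
    if q in P: print(q,atz(ray(c,P[q]),z).round(1))
x,e=tri([ray(ct,(308,192.6)),ray(cs,(328,225.6))]); print("ring",x,e)
print([atz(ray(ct,(308,192.6)),42),atz(ray(cs,(328,225.6)),42)])
```

```text
2.2 [ 442.73284476 -301.3686726   281.19688316] [-1.79997383e+02  1.35811786e-02  1.83231110e+01]
[[   0.     -0.95   -0.32   81.01]
 [   1.      0.     -0.     -0.38]
 [   0.     -0.32    0.95 -144.  ]
 [   0.      0.      0.      1.  ]] [ 520. -276.  425.]
heart_center [([343.0, 93.0], 0.59)]
heart_aorta [([345.0, 129.0], 0.77)]
heart_apex [([342.0, 56.0], 0.74)]
stand_ring [([118.0, 77.0], 0.63)]
drawer [([339.0, 41.0], 0.81)]
heart_aorta [ 491.8 -311.6   97. ]
heart_center [ 525.4 -299.1   59. ]
heart_apex [ 566.2 -286.7   10. ]
ring [601.35851316  27.50502721  36.21062903] [np.float64(2.8676085184107505), np.float64(2.8676085184107785)]
[array([598.8040618 ,  24.86349754,  42.        ]), array([607.56962269,  27.27678132,  42.        ])]
```

View pics/w1.png

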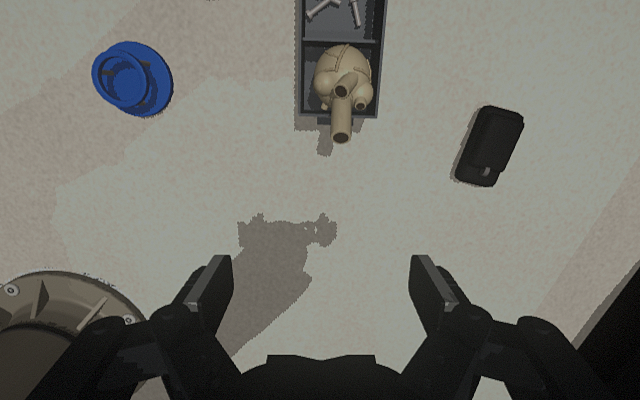

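The aorta's cut end is at (341,139), with its axis running nearly straight down the picture, so the current yaw already suits. The mouse at (490,145) is clear of the hand. I'll hover over the aorta and check again.

Emit:
jog_arm --plan '[1.6, -0.3, -4, 0, -1, 3.2, -0.6, -8, 0, -1, 4.8, -0.9, -12, 0, -1, 4.8, -0.9, -13, 0, -1, 4.8, -0.9, -13, 0, -1, 4.8, -0.9, -13, 0, -1]'

```text
clock: 3.2
position: [491.7, -309.8, 153.0]
orientation: [179.9, -0.1, 18.4]
force: [0.2, 0.7, 0.3]
width: 85.4
grasp_force: 0.0
```

Run:
```python
from h import *
c=cam("wrist"); im=read_camera("wrist"); s=get_state(); print(s["clock"],s["position"],c[0][0,0])
for q,z in [("heart_aorta",97),("heart_center",59),("heart_apex",10)]:
    for k in spot_point(q,"wrist")[:2]: print(q,np.round(k["point"]),k["confidence"],atz(ray(c,k["point"]),z).round(1))
y=18.3*np.pi/180; p=s["position"].copy()
for dz in (0,): 
    g=p.copy(); g[2]=97
    uv=proj(c,g); cv2.circle(im,tuple(int(v) for v in uv),4,(0,0,255),1); print("axis px",uv)
cv2.imwrite("pics/w2.png",im)
```

```text
3.25 [ 491.70724967 -309.85899781  152.98545362] 308.4604746651892
heart_aorta [321. 212.] 0.87 [ 492.5 -309.    97. ]
heart_center [318. 155.] 0.61 [ 522.9 -296.3   59. ]
heart_apex [321.  95.] 0.62 [ 565.3 -285.4   10. ]
axis px [321.53924552 213.53140136]
```

View pics/w2.png

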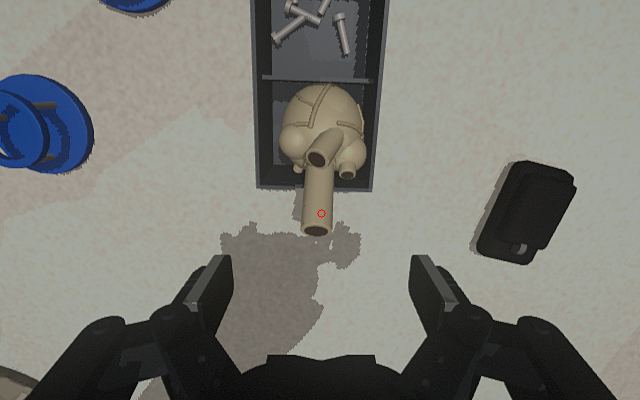

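The network's aorta point and the tool axis (red circle, 321,213) agree, about 3 px right of the aorta's middle. I'll descend and pinch.

Emit:
jog_arm --plan '[0, 0.2, -3, 0, -1, 0, 0.2, -6, 0, -1, 0, 0.2, -7.5, 0, -1, 0, 0.2, -7.5, 0, -1, 0, 0.2, -7.5, 0, 0, 0, 0.2, -7.5, 0, 0.3, 0, 0.2, -7.5, 0, 1, 0, 0.2, -7.5, 0, 1, 0, 0.2, -7.5, 0, 1, 0, 0.2, -7.5, 0, 1]'

```text
clock: 4.65
position: [491.5, -307.4, 76.5]
orientation: [180.0, -0.0, 18.4]
force: [-1.6, 0.1, 5.3]
width: 20.7
grasp_force: 58.4
```

Run:
```python
from h import *
im=read_camera("wrist"); s=get_state(); print(s["clock"],s["position"],s["force"],s["width"],s["grasp_force"])
cv2.imwrite("pics/w3.png",im[60:360,120:520])
```

```text
4.7 [ 491.46623051 -307.40669642   76.46036581] [-0.44160052  0.78672227  5.07952034] 20.493239193221786 58.425865173339844
```

View pics/w3.png

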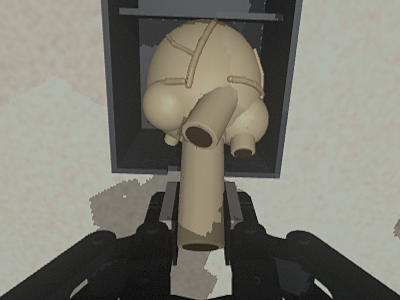

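The pinch is good: width 20.5 mm, grip 58 N, pads on either side of the aorta at crop (203,215). I'll lift slowly and see whether the heart swings upright under its own weight.

Emit:
jog_arm --plan '[0.1, 0, 1, 0, 1, 0.3, 0.1, 2.5, 0, 1, 0.5, 0.2, 4, 0, 1, 0.7, 0.2, 5.5, 0, 1, 0.9, 0.3, 7, 0, 1, 1, 0.3, 8.5, 0, 1, 1, 0.3, 10, 0, 1, 1, 0.3, 11.5, 0, 1, 1, 0.3, 13, 0, 1, 1, 0.3, 13, 0, 1, 1, 0.3, 13, 0, 1]'

```text
clock: 6.08
position: [501.2, -304.2, 205.9]
orientation: [-180.0, 0.0, 18.4]
force: [-0.1, 1.0, -1.7]
width: 20.6
grasp_force: 58.7
```

Run:
```python
from h import *
im=read_camera("scene"); s=get_state(); print(s["clock"],s["position"],s["force"],s["width"],s["grasp_force"])
cs,ct=cam("scene"),cam("top"); 
read_camera("top")
print("wrist",cam("wrist")[1][:3,3])
cw=cam("wrist"); w=read_camera("wrist")
for q in ["heart_aorta","heart_center","heart_apex"]:
    r=[(c,spot_point(q,n)) for c,n in ((cs,"scene"),(ct,"top"),(cw,"wrist"))]
    rs=[ray(c,k[0]["point"]) for c,k in r if k]
    print(q,[(np.round(k[0]["point"]),round(k[0]["confidence"],2)) for c,k in r if k], tri(rs) if len(rs)>1 else "")
u=proj(cs,s["position"]); x,y=int(u[0]),int(u[1]); a=cv2.resize(im[max(0,y-50):y+90,x-70:x+70],(560,560),interpolation=cv2.INTER_CUBIC)
b=cv2.resize(w[80:380,200:440],(240,300)); o=np.zeros((560,800,3),np.uint8); o[:,:560]=a;o[:300,560:]=b; cv2.imwrite("pics/l1.png",o)
```

```text
6.125 [ 501.13478096 -304.19202151  205.68800911] [-0.2506608   0.53585715 -0.87505845] 20.75643367800959 58.71234118938446
wrist [ 578.01172938 -278.26577543  349.57810131]
heart_aorta [(array([190., 190.]), 0.67), (array([417., 210.]), 0.82), (array([324., 276.]), 0.74)] (array([ 499.54871084, -302.85479322,  222.68171493]), [np.float64(0.8665226532820796), np.float64(2.447573386915357), np.float64(3.2937887735437714)])
heart_center [(array([396., 195.]), 0.6), (array([394., 196.]), 0.6), (array([323., 181.]), 0.95)] (array([ 649.27475527, -149.37770759,  330.48156801]), [np.float64(278.51641133318526), np.float64(146.67646908931715), np.float64(148.0085402407679)])
heart_apex [(array([213., 230.]), 0.77), (array([403., 191.]), 0.8), (array([324., 100.]), 0.64)] (array([ 575.15182253, -281.27746799,  139.93877399]), [np.float64(2.270898233033183), np.float64(3.194293480416777), np.float64(1.710928035193094)])
```

View pics/l1.png

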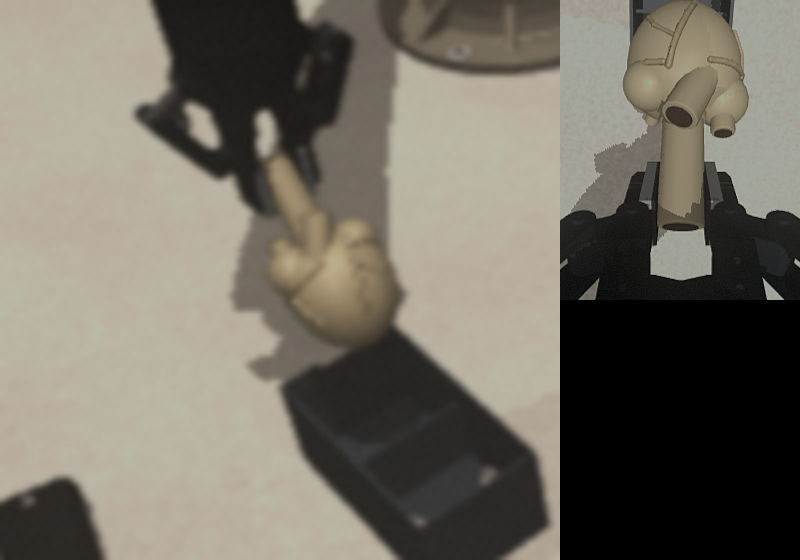

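The grip holds the heart rigidly at about 43° lean: aorta near (500,-303,223), apex near (575,-281,140). Gravity won't turn it.

New plan:
1. Put it back in the drawer as it lay and let go.
2. Turn the hand 90° so the fingers straddle the aorta along the lean.
3. Push it upright with the front finger.
4. Close the fingers on it.

Emit:
jog_arm --plan '[0, 0, -2, 0, 1, 0, 0, -4, 0, 1, -0.1, 0, -6, 0, 1, -0.3, -0.1, -7.5, 0, 1, -0.5, -0.1, -9, 0, 1, -0.7, -0.2, -10.5, 0, 1, -0.9, -0.3, -11.7, 0, 1, -1, -0.3, -12.5, 0, 1, -1, -0.3, -13, 0, 1, -1, -0.3, -13, 0, 1, -1, -0.3, -13, 0, 0.35, -1, -0.3, -13, 0, 0, -1, -0.3, -13, 0, -0.5, -1, -0.3, -13, 0, -1, -1, -0.3, -13, 0, -1, -1, -0.3, -13, 0, -1]'

```text
clock: 8.68
position: [491.4, -307.3, 76.3]
orientation: [-180.0, 0.0, 18.4]
force: [-0.3, 0.8, -0.3]
width: 85.4
grasp_force: 0.0
```

Emit:
jog_arm --plan '[0, 0, 2.5, 0, -1, 0, 0, 6, 0, -1, 0, 0, 8, 0.17, -1, 0, 0, 8, 0.34, -1, 0, 0, 8, 0.51, -1, 0, 0, 8, 0.68, -1, 0, 0, 8, 0.85, -1, 0, 0, 8, 1.02, -1, 0, 0, 8, 1.19, -1, 0, 0, 8, 1.36, -1, 0, 0, 8, 1.53, -1, 0, 0, 8, 1.57, -1, 0, 0, 8, 1.57, -1, 0, 0, 8, 1.57, -1]'

```text
clock: 10.42
position: [491.4, -307.3, 156.3]
orientation: [-180.0, -0.0, 108.3]
force: [0.2, 0.2, -0.3]
width: 85.3
grasp_force: 0.0
```

Run:
```python
from h import *
s=get_state(); print(s["clock"],s["position"],s["orientation"],s["force"],s["width"])
cs,ct,cw=cam("scene"),cam("top"),cam("wrist"); w=read_camera("wrist"); read_camera("scene"); read_camera("top")
for q in ["heart_aorta","heart_center","heart_apex"]:
    r=[(c,spot_point(q,n)) for c,n in ((cs,"scene"),(ct,"top"),(cw,"wrist"))]
    rs=[ray(c,k[0]["point"]) for c,k in r if k]
    x,e=tri(rs); print(q,[np.round(k[0]["point"]).tolist() for c,k in r if k],x.round(),np.round(e))
cv2.imwrite("pics/w4.png",w)
```

```text
10.425 [ 491.42304454 -307.31855587  156.28586481] [-1.79992507e+02 -6.85296087e-04  1.08251822e+02] [ 0.23944462  0.16997229 -0.27681022] 85.3402222507298
heart_aorta [[201.0, 228.0], [406.0, 218.0], [329.0, 217.0]] [ 497. -301.   92.] [ 2. 10.  8.]
heart_center [[208.0, 240.0], [407.0, 208.0], [366.0, 202.0]] [ 530. -299.   70.] [1. 6. 6.]
heart_apex [[219.0, 264.0], [398.0, 203.0]] [ 564. -287.    3.] [3. 3.]
```

View pics/w4.png

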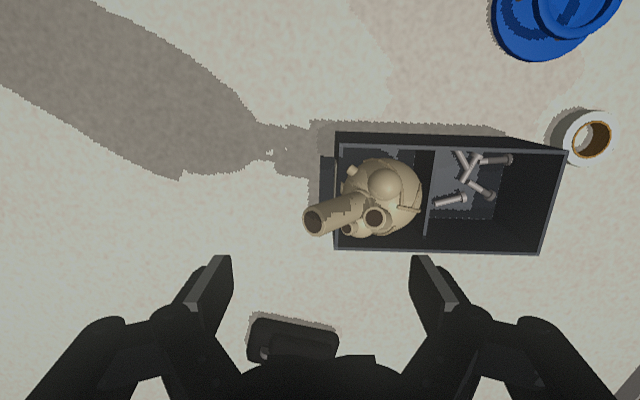

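The heart lies as before, with its cut end at (312,222), and the fingers now straddle it along the lean. I'll lower and push it gently with the front finger.

Emit:
jog_arm --plan '[0.9, 0.3, -2.5, 1.57, -1, 0.9, 0.3, -5, 1.57, -1, 0.9, 0.3, -7, 1.57, -1, 0.9, 0.3, -7.6, 1.57, -1]'

```text
clock: 11.52
position: [499.9, -304.0, 79.0]
orientation: [180.0, -0.1, 151.7]
force: [0.2, 0.2, 0.3]
width: 85.4
grasp_force: 0.0
```

I repeated the yaw by mistake, since turns count from each call's start. Nothing was touched (force about 0). I'll rise, turn back and descend again.

Emit:
jog_arm --plan '[0, 0, 3, 0, -1, 0, 0, 6, -0.15, -1, 0, 0, 6, -0.34, -1, 0, 0, 6, -0.53, -1, 0, 0, 6, -0.72, -1, 0, 0, 6, -0.76, -1, 0, 0, 6, -0.76, -1, 0, 0, 3, -0.76, -1, 0, 0, 0.5, -0.76, -1, 0, 0, 0.1, -0.76, -1, 0, 0, 0.1, -0.76, -1]'

```text
clock: 12.9
position: [500.7, -304.4, 81.7]
orientation: [180.0, -0.0, 107.9]
force: [-1.2, -0.3, 0.4]
width: 85.0
grasp_force: 0.0
```

Emit:
jog_arm --plan '[0.5, 0.2, 0, 0, -1, 1, 0.3, 0, 0, -1, 1.5, 0.5, 0.1, 0, -1, 2, 0.7, 0.2, 0, -1, 2.4, 0.8, 0.3, 0, -1, 2.8, 0.95, 0.4, 0, -1, 3.2, 1.1, 0.5, 0, -1, 3.6, 1.2, 0.6, 0, -1, 3.6, 1.2, 0.6, 0, -1]'

```text
clock: 14.02
position: [536.9, -292.1, 87.4]
orientation: [180.0, 0.0, 107.8]
force: [-2.4, -1.3, 1.3]
width: 85.6
grasp_force: 1.1
```

Run:
```python
from h import *
s=get_state(); print(s["clock"],s["position"],s["orientation"],s["force"],s["width"])
im=read_camera("scene"); w=read_camera("wrist"); cs=cam("scene")
u=proj(cs,s["position"]); x,y=int(u[0]),int(u[1]); a=cv2.resize(im[y-50:y+70,x-50:x+70],(360,360),interpolation=cv2.INTER_CUBIC)
o=np.zeros((360,800,3),np.uint8); o[:,:360]=a;o[:320,360:]=w[80:400,90:530]; cv2.imwrite("pics/p1.png",o)
```

```text
14.025 [ 536.91408566 -292.12509371   87.4018516 ] [1.79976294e+02 4.73066268e-03 1.07835755e+02] [-2.35149416 -1.33517085  1.28995578] 85.55541835009572
```

View pics/p1.png

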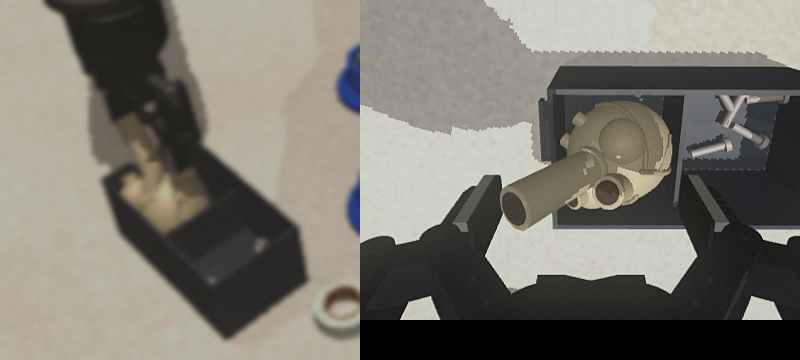

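The push works: the front finger touches the cut end at (500,205) and the heart is rising, at about 2.4 N. I'll push on slowly, then check with the networks.

Emit:
jog_arm --plan '[0.5, 0.15, 0.2, 0, -1, 0.9, 0.3, 0.4, 0, -1, 1.3, 0.45, 0.6, 0, -1, 1.7, 0.55, 0.8, 0, -1, 1.9, 0.6, 0.9, 0, -1, 1.9, 0.6, 0.9, 0, -1]'

```text
clock: 14.88
position: [555.7, -286.2, 96.3]
orientation: [180.0, -0.0, 107.8]
force: [-0.1, 0.0, 0.6]
width: 85.5
grasp_force: 0.2
```

```bash
cat > m.py <<'E'
from h import *
s=get_state(); print(s["clock"],s["position"],s["orientation"],s["force"],s["width"],s["grasp_force"])
cs,ct,cw=cam("scene"),cam("top"),cam("wrist"); w=read_camera("wrist"); im=read_camera("scene"); read_camera("top")
X={}
for q in ["heart_aorta","heart_center","heart_apex","drawer"]:
    r=[(c,spot_point(q,n)) for c,n in ((cs,"scene"),(ct,"top"),(cw,"wrist"))]
    rs=[ray(c,k[0]["point"]) for c,k in r if k and k[0]["confidence"]>.4]
    if len(rs)>1:
        x,e=tri(rs); X[q]=x; print(q,[np.round(k[0]["point"]).tolist() for c,k in r if k],x.round(),np.round(e))
E
python3 m.py
```

```text
14.875 [ 555.69263253 -286.19241647   96.32685988] [ 1.79987670e+02 -8.44993149e-04  1.07825867e+02] [-0.14795227  0.04200596  0.59439375] 85.53796809643758 0.19235522020608187
heart_aorta [[206.0, 229.0], [407.0, 206.0], [266.0, 275.0]] [ 530. -294.  114.] [1. 1. 1.]
heart_center [[211.0, 242.0], [405.0, 202.0], [309.0, 238.0]] [ 550. -292.   77.] [2. 4. 5.]
heart_apex [[221.0, 268.0], [306.0, 189.0]] [ 604. -129.   25.] [162. 162.]
drawer [[233.0, 272.0], [393.0, 195.0]] [ 598. -266.   -6.] [4. 4.]
```

The aorta is now near (530,-294,114), about 23° of lean left, and centred laterally. I'll push on while narrowing the fingers.

Emit:
jog_arm --plan '[0.2, 0.1, 0.4, 0, -0.88, 0.5, 0.15, 0.8, 0, -0.76, 0.7, 0.2, 0.8, 0, -0.63, 0.9, 0.3, 0.8, 0, -0.5, 1.1, 0.35, 0.8, 0, -0.36, 1.3, 0.4, 0.8, 0, -0.22, 1.45, 0.45, 0.8, 0, -0.1, 1.6, 0.5, 0.8, 0, 0.01, 1.85, 0.6, 0.8, 0, 0.15, 1.85, 0.6, 0.8, 0, 0.15]'

```text
clock: 16.88
position: [574.2, -280.2, 104.3]
orientation: [180.0, -0.0, 107.8]
force: [0.0, -0.5, 0.1]
width: 36.4
grasp_force: 0.0
```

```bash
python3 m.py
```

```text
16.875 [ 574.20466189 -280.15717468  104.29138491] [ 1.79993381e+02 -3.50356134e-03  1.07830127e+02] [ 0.04776496 -0.52553985  0.08410008] 36.411004271839936 0.03990433062426746
heart_aorta [[213.0, 232.0], [402.0, 195.0], [310.0, 277.0]] [ 567. -281.  125.] [2. 2. 1.]
heart_center [[217.0, 250.0], [401.0, 196.0], [302.0, 234.0]] [ 571. -286.   67.] [2. 6. 8.]
heart_apex [[216.0, 264.0], [464.0, 214.0]] [ 542. -395.   46.] [104. 104.]
drawer [[230.0, 274.0], [392.0, 191.0], [353.0, 195.0]] [ 604. -271.   -4.] [1. 5. 5.]
```

It is nearly upright: aorta (567,-281,125), centre (571,-286,67). I'll close on it and lift.

Emit:
jog_arm --plan '[0, 0, -0.5, 0, 0.2, 0, 0, -0.5, 0, 0.35, 0, 0, -0.5, 0, 0.6, 0, 0, -0.5, 0, 1, 0, 0, -0.5, 0, 1, 0, 0, -0.5, 0, 1, 0, 0, -0.5, 0, 1, 0, 0, 0.5, 0, 1, 0, 0, 2, 0, 1, 0, 0, 4, 0, 1, 0, 0, 6, 0, 1, 0, 0, 8, 0, 1, 0, 0, 10, 0, 1, 0, 0, 11, 0, 1, 0, 0, 11, 0, 1, 0, 0, 11, 0, 1]'

```text
clock: 19.62
position: [573.6, -280.2, 213.6]
orientation: [-179.9, -0.0, 107.8]
force: [-0.5, -0.2, -1.7]
width: 20.2
grasp_force: 61.1
```

```bash
cat >> m.py <<'E'
u=proj(cs,s["position"]); x,y=int(u[0]),int(u[1]); a=cv2.resize(im[y-40:y+80,x-60:x+60],(400,400),interpolation=cv2.INTER_CUBIC)
o=np.zeros((400,800,3),np.uint8); o[:,:400]=a;o[:,400:]=w[:,100:500]; cv2.imwrite("pics/u1.png",o)
E
python3 m.py
```

```text
19.625 [ 573.57322921 -280.2080725   213.55322255] [-1.79949317e+02 -4.38784412e-02  1.07818067e+02] [-0.53727399 -0.23906303 -1.66991131] 20.22686443476519 61.055073738098145
heart_aorta [[206.0, 200.0], [409.0, 183.0], [356.0, 163.0]] [ 573. -261.  232.] [18. 19. 36.]
heart_center [[208.0, 216.0], [407.0, 184.0], [319.0, 237.0]] [ 578. -283.  191.] [2. 7. 7.]
drawer [[235.0, 276.0], [390.0, 188.0]] [ 619. -263.   -0.] [1. 1.]
```

View pics/u1.png

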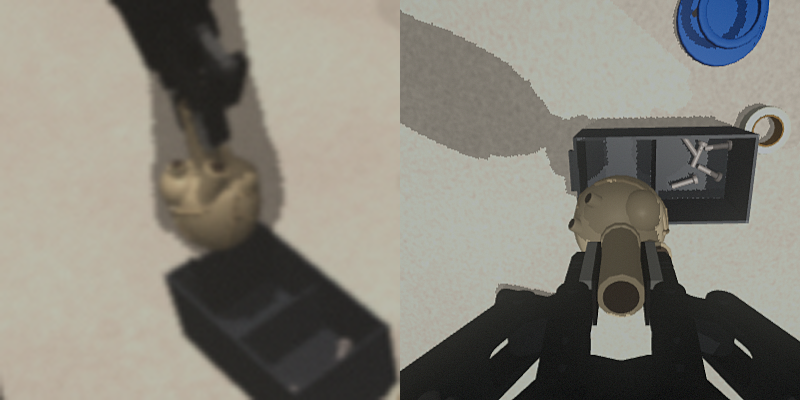

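The heart hangs upright along the lean direction, with its cut end at (622,295) and the ventricles clear of the drawer. Next I'll measure the remaining tilt in both directions from the silhouettes, and refine the stand's position.

```bash
cat > tilt.py <<'E'
from h import *
from scipy.optimize import least_squares
s=get_state(); p=s["position"]; cs,cw=cam("scene"),cam("wrist")
W=read_camera("wrist"); S=read_camera("scene")
def mask(im,c,lo=18):
    h=cv2.cvtColor(im,cv2.COLOR_BGR2HSV); return h
g=p+[0,0,19]
th=np.radians(s["orientation"][2]-90); U=np.array([np.cos(th),np.sin(th),0]); V=np.array([-U[1],U[0],0])
a,b=np.meshgrid(np.linspace(0,2*np.pi,60),np.linspace(-np.pi/2,np.pi/2,40))
E=np.c_[(33*np.cos(b)*np.cos(a)).ravel(),(33*np.cos(b)*np.sin(a)).ravel(),40*np.sin(b).ravel()]
def pts(tu,tv,k=117):
    ax=np.array([0,0,1.])+np.tan(np.radians(tu))*U+np.tan(np.radians(tv))*V; ax/=np.linalg.norm(ax)
    e1=np.cross([0,1,0],ax); e1/=np.linalg.norm(e1); e2=np.cross(ax,e1)
    return g-k*ax+40*ax+E@np.array([e1,e2,ax])
def pj(c,P): 
    K,T=c; q=(K@(T[:3,:3].T@(P-T[:3,3]).T)).T; return q[:,:2]/q[:,2:]
for n,c in (("scene",cs),("wrist",cw)):
    for t in [(0,0),(10,0),(-10,0),(0,10),(0,-10)]:
        q=pj(c,pts(*t)); print(n,t,"x",q[:,0].min().round(1),q[:,0].max().round(1),"y",q[:,1].min().round(1),q[:,1].max().round(1))
for n,im,c in (("scene",S,cs),("wrist",W,cw)):
    q=pj(c,pts(0,0)); x0,y0=q.min(0).astype(int)-25; x1,y1=q.max(0).astype(int)+25
    cr=im[max(y0,0):y1,x0:x1]; h=cv2.cvtColor(cr,cv2.COLOR_BGR2HSV)
    f=4 if n=="scene" else 2
    o=cv2.resize(cr,None,fx=f,fy=f,interpolation=cv2.INTER_CUBIC)
    for t,col in (((0,0),(0,0,255)),):
        hull=cv2.convexHull(((pj(c,pts(*t))-[x0,max(y0,0)])*f).astype(np.int32)); cv2.polylines(o,[hull],True,col,1)
    cv2.imwrite(f"pics/tl_{n}.png",o); print(n,o.shape,"origin",x0,max(y0,0),"scale",f)
    m=((h[...,1]>70)&(h[...,2]>60)).astype(np.uint8); m=cv2.morphologyEx(m,cv2.MORPH_OPEN,np.ones((3,3)))
    k,l,st,ce=cv2.connectedComponentsWithStats(m); i=1+st[1:,4].argmax(); print(n,"mask x",st[i,0]+x0,st[i,0]+st[i,2]+x0,"y",st[i,1]+max(y0,0),st[i,1]+st[i,3]+max(y0,0))
a=cv2.imread("pics/tl_scene.png"); b=cv2.imread("pics/tl_wrist.png"); H=max(a.shape[0],b.shape[0]); o=np.zeros((H,a.shape[1]+b.shape[1],3),np.uint8); o[:a.shape[0],:a.shape[1]]=a; o[:b.shape[0],a.shape[1]:]=b; f=min(1,800/o.shape[1],600/o.shape[0]); cv2.imwrite("pics/tl.png",cv2.resize(o,None,fx=f,fy=f)); print(f,a.shape[1])
# stand ring by white-ish ring detection
ct=cam("top"); read_camera("top")
for n,c in (("scene",cs),("top",ct)):
    for q,z in (("stand_ring",42),("stand",0)):
        for k in spot_point(q,n): print(n,q,np.round(k["point"],1),round(k["confidence"],2),atz(ray(c,k["point"]),z).round(1))
E
python3 tilt.py
```

```text
scene (0, 0) x 198.4 226.4 y 209.9 239.9
scene (10, 0) x 195.5 223.2 y 207.5 236.5
scene (-10, 0) x 201.1 229.6 y 211.7 242.5
scene (0, 10) x 193.6 221.7 y 211.9 242.7
scene (0, -10) x 202.8 231.0 y 207.3 236.4
wrist (0, 0) x 274.9 369.8 y 167.4 265.8
wrist (10, 0) x 255.3 351.2 y 167.8 266.7
wrist (-10, 0) x 293.5 389.5 y 167.8 266.7
wrist (0, 10) x 275.5 369.2 y 186.6 282.6
wrist (0, -10) x 273.7 371.1 y 147.8 250.5
scene (320, 312, 3) origin 173 184 scale 4
scene mask x 195 224 y 212 240
wrist (296, 290, 3) origin 249 142 scale 2
wrist mask x 365 369 y 229 233
1 312
scene stand_ring [331.  224.5] 0.98 [607.7  37.2  42. ]
scene stand_ring [284.2 206. ] 0.79 [466.1 -48.8  42. ]
scene stand_ring [287.4 242.2] 0.56 [ 611.9 -103.4   42. ]
scene stand [288.4 212.7] 0.94 [456.2 -33.1   0. ]
scene stand [325.9 236. ] 0.89 [605.1  21.7   0. ]
scene stand [290.4 254.5] 0.81 [ 621.4 -101.5   -0. ]
scene stand [234.7 276.1] 0.28 [ 620.4 -264.5   -0. ]
top stand_ring [304.8 191.2] 0.93 [603.9  35.6  42. ]
top stand_ring [329.7 231.4] 0.91 [464.8 -45.2  42. ]
top stand_ring [311.5 145.3] 0.56 [766.4   9.9  42. ]
top stand [330.4 232. ] 0.94 [468.8 -49.1   0. ]
top stand [344.4 188.8] 0.91 [ 619.6 -101.9    0. ]
top stand [305.8 193.2] 0.7 [606.5  32.8   0. ]
```

The mask against the ellipsoid model gives a small tilt, about 2° along the lean and 5° across it, well within 12°. The ring is near (605,33). I'll carry the heart up to the stand and look at it from close by.

Emit:
jog_arm --plan '[0.3, 1.2, 0.5, 0, 1, 1, 4, 1, 0, 1, 1.8, 7, 1.5, 0, 1, 2.6, 10, 1.5, 0, 1, 3.4, 13, 1.5, 0, 1, 4.2, 16, 1.5, 0, 1, 5, 19, 1.5, 0, 1, 5.5, 21.5, 1.5, 0, 1, 5.8, 22.5, 1.5, 0, 1, 5.8, 22.7, 1.5, 0, 1, 5.8, 22.7, 1.5, 0, 1]'

```text
clock: 22.1
position: [631.8, -54.3, 229.3]
orientation: [-180.0, 0.0, 107.8]
force: [0.6, -0.2, -1.8]
width: 20.0
grasp_force: 61.0
```

Run:
```python
from h import *
s=get_state(); p=s["position"]; print(s["clock"],p,s["force"])
cw=cam("wrist"); W=read_camera("wrist")
for q,z in (("stand_ring",42),("stand",0)):
    for k in spot_point(q,"wrist"): print(q,np.round(k["point"],1),round(k["confidence"],2),atz(ray(cw,k["point"]),z).round(1))
# overlay model at estimate; outer circle r32 & inner r24 z=42, base r45 z=10
o=W.copy(); e=np.array([605,33,0.])
a=np.linspace(0,2*np.pi,60)
for r,z,col in ((24,42,(0,0,255)),(32,42,(0,255,255)),(45,10,(0,255,0))):
    P=[proj(cw,e+[r*np.cos(t),r*np.sin(t),z]) for t in a]; cv2.polylines(o,[np.array(P).astype(np.int32)],True,col,1)
cv2.imwrite("pics/st.png",o)
```

```text
22.1 [631.7955057  -54.27922086 229.28154663] [ 0.55823939 -0.19198882 -1.76497607]
stand_ring [316.4  88.6] 0.93 [600.4  25.3  42. ]
stand_ring [164.4 113.7] 0.7 [457.2 -46.5  42. ]
stand [180.3 111.9] 0.85 [455.8 -47.7   0. ]
stand [319.2  85.7] 0.76 [601.9  29.4   0. ]
```

View pics/st.png

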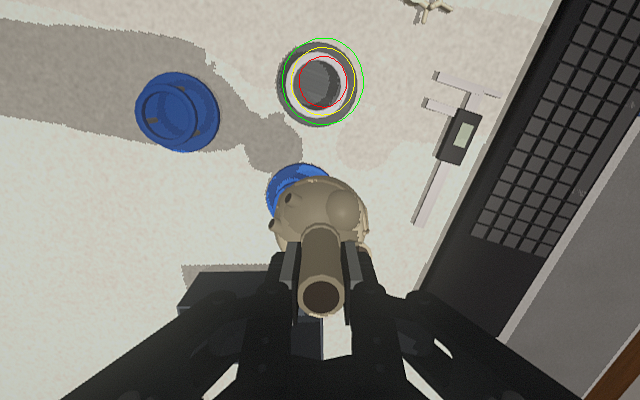

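The stand is at (319,84), a few pixels lower-left of my overlay, so the real ring is nearer to (601,28). I'll fit the dark base disc and the ring numerically.

Run:
```python
from h import *
cw=cam("wrist"); W=read_camera("wrist"); g=cv2.cvtColor(W,cv2.COLOR_BGR2GRAY).astype(int)
print(np.round(np.array([g[84,268:372:4]])), g[34:136:4,319])
m=((g<105)).astype(np.uint8); r=np.zeros_like(m); r[30:140,265:375]=1; m*=r
k,l,st,ce=cv2.connectedComponentsWithStats(m); print(st[1:][st[1:,4]>40])
keep=np.isin(l,[i for i in range(1,k) if st[i,4]>60 and st[i,1]+st[i,3]<135]).astype(np.uint8)
pts=cv2.findNonZero(keep); hull=cv2.convexHull(pts); el=cv2.fitEllipse(hull); print("base ellipse",el,"->",atz(ray(cw,el[0]),8).round(1))
# hole/ring: bright neutral inside disc hull
f=np.zeros_like(m); cv2.fillConvexPoly(f,hull,1); f=cv2.erode(f,np.ones((5,5)))
b=((g>120).astype(np.uint8))*f; pb=cv2.findNonZero(b); h2=cv2.convexHull(pb); e2=cv2.fitEllipse(h2); print("ring ellipse",e2,"->",atz(ray(cw,e2[0]),40).round(1))
```

```text
[[193 195 130  75  61 194 182  98  99  99  98 101 101 100  99 104  73  70
  125 198 110 102  88 196 193 192]] [197 193  87 101  97 197 199  90 101 100 108 103  98  98  97  99 106  77
  72 174 207  94 105  78 201 201]
[[ 277   42   80   85 1589]
 [ 294   60   46   50 1658]]
base ellipse ((316.4345703125, 83.99995422363281), (80.16954040527344, 84.34811401367188), 177.27267456054688) -> [598.6  30.    8. ]
ring ellipse ((316.3763427734375, 84.52310180664062), (62.39817428588867, 66.8750228881836), 0.4794647991657257) -> [599.3  29.   40. ]
```

The ring centre fits to about (599,29). The ventricle centre hangs about (-1,-7) mm from the TCP, so I want the TCP over (600.5,36). I'll go there and down to just above the ring.

Emit:
jog_arm --plan '[-0.5, 1.5, 0, 0, 1, -1.3, 4, 0, 0, 1, -2.2, 6.5, 0, 0, 1, -3.1, 9, 0, 0, 1, -3.1, 9, 0, 0, 1, -3.1, 9, -2, 0, 1, -3.1, 9, -4, 0, 1, -3.1, 9, -6, 0, 1, -3.1, 9, -7.5, 0, 1, -3.1, 9, -8.5, 0, 1, -3.1, 9, -8.5, 0, 1, -3.1, 9, -8.5, 0, 1]'

```text
clock: 23.8
position: [601.3, 36.8, 144.8]
orientation: [180.0, 0.0, 107.8]
force: [0.7, -0.3, -0.2]
width: 20.1
grasp_force: 61.0
```

```bash
cat > c.py <<'E'
from h import *
s=get_state(); p=s["position"]; print(s["clock"],p,s["force"],s["ft_torque"])
cs,ct=cam("scene"),cam("top"); S=read_camera("scene"); read_camera("top")
for q in ("heart_apex","heart_center","heart_aorta","stand_ring","stand"):
  for n,c in (("scene",cs),("top",ct)):
    for k in spot_point(q,n)[:3]: print(q,n,np.round(k["point"],1),round(k["confidence"],2),atz(ray(c,k["point"]),dict(heart_apex=p[2]-97,heart_center=p[2]-32,heart_aorta=p[2]+19,stand_ring=42,stand=0)[q]).round(1))
h=cv2.cvtColor(S,cv2.COLOR_BGR2HSV); u,v=proj(cs,p-[0,0,57]).astype(int); x0,y0=u-45,v-45
m=((h[...,1]>70)&(h[...,2]>60)).astype(np.uint8)[y0:y0+90,x0:x0+90]; m=cv2.morphologyEx(m,cv2.MORPH_OPEN,np.ones((3,3)))
k,l,st,ce=cv2.connectedComponentsWithStats(m); i=1+st[1:,4].argmax(); print("mask x",st[i,0]+x0,st[i,0]+st[i,2]+x0,"y",st[i,1]+y0,st[i,1]+st[i,3]+y0)
E
python3 c.py; python3 tilt.py | grep -E "scene (\(|mask)"
```

```text
23.8 [601.32378025  36.77379607 144.83701684] [ 0.65039786 -0.33138513 -0.23624227] [ 0.02404574 -0.0489145  -0.00760651]
heart_apex scene [330.3 222.7] 0.76 [605.5  36.   47.8]
heart_apex scene [328.1 205. ] 0.28 [533.2  69.   47.8]
heart_center scene [327.6 203.7] 0.78 [594.4  33.  112.8]
heart_center scene [375.8 231.8] 0.52 [751.2  86.8 112.8]
heart_center top [304.8 187.6] 0.49 [599.4  34.6 112.8]
heart_aorta scene [331.2 190.1] 0.57 [602.   39.7 163.8]
stand_ring scene [290.9 242.1] 0.86 [616.2 -94.8  42. ]
stand_ring scene [329.2 223.2] 0.67 [600.4  35.3  42. ]
stand_ring scene [325. 236.] 0.65 [640.5  -0.7  42. ]
stand_ring top [273.6 174.1] 0.58 [665.8 141.2  42. ]
stand_ring top [347.2 185.1] 0.57 [ 622.4 -108.9   42. ]
stand_ring top [328.4 232.6] 0.53 [460.8 -40.7  42. ]
stand scene [326.  232.2] 0.84 [591.2  29.7   0. ]
stand scene [289.4 213.3] 0.68 [460.4 -31.5   0. ]
stand scene [290.6 255.7] 0.55 [ 625.8 -102.9    0. ]
stand top [307.7 195.2] 0.58 [599.2  26.3   0. ]
stand top [327.4 232. ] 0.58 [469.  -38.9   0. ]
stand top [341.8 187.4] 0.48 [624.8 -93.    0. ]
mask x 318 341 y 189 225
scene (0, 0) x 318.2 341.5 y 198.6 224.8
scene (10, 0) x 314.8 338.0 y 196.5 221.9
scene (-10, 0) x 321.6 345.1 y 200.1 227.0
scene (0, 10) x 314.9 338.4 y 200.2 227.1
scene (0, -10) x 321.4 344.6 y 196.4 221.8
scene (304, 292, 3) origin 293 173 scale 4
scene mask x 318 341 y 189 225Traceback (most recent call last):
  File "tilt.py", line 29, in <module>
    k,l,st,ce=cv2.connectedComponentsWithStats(m); i=1+st[1:,4].argmax(); print(n,"mask x",st[i,0]+x0,st[i,0]+st[i,2]+x0,"y",st[i,1]+max(y0,0),st[i,1]+st[i,3]+max(y0,0))
                                                       ~~~~~~~~~~~~~~~^^
ValueError: attempt to get argmax of an empty sequence
```

From the scene camera the heart looks within about 2° of upright and centred on the ring to a few mm. I'll lower it the rest of the way in small steps, watching the force.

Emit:
jog_arm --plan '[0, -0.1, -0.6, 0, 1, 0, -0.1, -1.1, 0, 1, 0, -0.1, -1.4, 0, 1, 0, -0.1, -1.6, 0, 1, 0, -0.1, -1.6, 0, 1]'

```text
clock: 25.12
position: [601.3, 35.2, 129.4]
orientation: [180.0, 0.1, 107.8]
force: [-4.9, -3.0, 17.3]
width: 20.3
grasp_force: 63.5
```

Contact at TCP z of about 130, with the ring pushing the heart toward -x and -y. I'll ease up 2 mm and yield that way.

Emit:
jog_arm --plan '[0, 0, 0.1, 0, 1, -0.1, -0.1, 0.2, 0, 1, -0.3, -0.2, 0.2, 0, 1, -0.3, -0.2, 0.2, 0, 1]'

```text
clock: 25.62
position: [597.9, 33.6, 130.2]
orientation: [180.0, -0.0, 107.8]
force: [0.3, -0.5, -1.4]
width: 20.5
grasp_force: 61.1
```

Emit:
jog_arm --plan '[0, 0, -0.1, 0, 1, 0, 0, -0.2, 0, 1, 0, 0, -0.2, 0, 1]'

```text
clock: 26.0
position: [598.7, 33.9, 128.7]
orientation: [179.9, 0.0, 107.8]
force: [2.9, 0.5, 5.6]
width: 20.3
grasp_force: 61.5
```

Emit:
jog_arm --plan '[0.1, 0, 0, 0, 1, 0.1, 0, -0.1, 0, 1, 0.1, 0, -0.1, 0, 1]'

```text
clock: 26.38
position: [599.5, 33.9, 128.0]
orientation: [179.9, 0.0, 107.8]
force: [0.9, 0.7, 10.9]
width: 20.2
grasp_force: 62.7
```

```bash
python3 c.py; python3 tilt.py 2>/dev/null| grep -E "scene (\(|mask)"
```

```text
26.375 [599.47399866  33.93181019 127.96587988] [ 0.85450874  0.74755645 10.85077902] [-0.03537023 -0.10489593  0.00766585]
heart_apex scene [326.8 227.8] 0.57 [603.9  25.4  31. ]
heart_center scene [326.4 207.5] 0.7 [589.9  31.7  96. ]
heart_center top [306.7 188.4] 0.43 [600.6  28.6  96. ]
heart_aorta scene [330.3 196.1] 0.86 [605.2  35.3 147. ]
heart_aorta top [303.9 183.7] 0.56 [603.9  36.8 147. ]
heart_aorta top [252.3 161.5] 0.2 [680.4 201.2 147. ]
stand_ring scene [288.4 242. ] 0.96 [ 612.5 -100.7   42. ]
stand_ring scene [332.1 223. ] 0.93 [603.7  43.1  42. ]
stand_ring scene [280.9 205.3] 0.88 [458.1 -56.4  42. ]
stand_ring top [344.5 184.8] 0.65 [623.7 -99.7  42. ]
stand_ring top [308.  191.2] 0.47 [603.7  24.8  42. ]
stand_ring top [333.  231.8] 0.39 [463.2 -56.1  42. ]
stand scene [290.7 254. ] 0.92 [ 620.1 -100.     0. ]
stand scene [328.4 236.6] 0.65 [610.9  27.    0. ]
stand scene [283.9 213.6] 0.59 [453.2 -47.5   0. ]
stand top [304.9 194.5] 0.6 [601.9  36.    0. ]
stand top [342.7 191.3] 0.59 [610.8 -95.7   0. ]
stand top [328.9 230.5] 0.48 [474.1 -44.1   0. ]
mask x 317 339 y 199 229
scene (0, 0) x 317.2 340.2 y 203.1 228.9
scene (10, 0) x 313.8 336.8 y 201.0 226.1
scene (-10, 0) x 320.5 343.8 y 204.6 231.1
scene (0, 10) x 313.9 337.1 y 204.7 231.3
scene (0, -10) x 320.4 343.3 y 200.9 226.0
scene (300, 292, 3) origin 292 178 scale 4
scene mask x 317 340 y 194 228
```

It is seated: 11 N vertical and under 1 N lateral, with the silhouette matching an upright heart. I'll relieve the pressure and open.

Emit:
jog_arm --plan '[0, 0, 0.1, 0, 1, 0, 0, 0.1, 0, 1, 0, 0, 0.1, 0, 0.4, 0, 0, 0.1, 0, 0.3, 0, 0, 0.1, 0, 0.1, 0, 0, 0.1, 0, -0.2, 0, 0, 0.1, 0, -0.2, 0, 0, 0.1, 0, -0.2]'

```text
clock: 28.08
position: [598.9, 33.6, 128.3]
orientation: [-180.0, -0.0, 107.8]
force: [-0.5, 0.1, -0.4]
width: 51.1
grasp_force: 0.0
```

```bash
python3 c.py | grep -vE "stand"; python3 tilt.py 2>/dev/null| grep -E "scene (\(|mask)"
```

```text
28.075 [598.94028662  33.64418262 128.30303271] [-0.5178071   0.07499565 -0.39323872] [-0.0227004  -0.01761893 -0.0298221 ]
heart_apex scene [326.2 230.2] 0.76 [612.1  18.8  31.3]
heart_center scene [322.4 208.7] 0.66 [589.3  19.1  96.3]
heart_center top [308.2 186.5] 0.54 [606.8  23.6  96.3]
heart_aorta scene [330.2 191.5] 0.69 [587.8  44.7 147.3]
heart_aorta top [304.8 184.7] 0.49 [600.5  34.  147.3]
mask x 317 339 y 193 228
scene (0, 0) x 317.0 340.1 y 202.9 228.7
scene (10, 0) x 313.7 336.7 y 200.8 225.9
scene (-10, 0) x 320.3 343.6 y 204.4 230.9
scene (0, 10) x 313.7 337.0 y 204.5 231.1
scene (0, -10) x 320.2 343.2 y 200.7 225.8
scene (304, 292, 3) origin 292 177 scale 4
scene mask x 317 339 y 194 228
```

Released, and the silhouette hasn't moved. I'll retreat straight up, then check the tilt.

Emit:
jog_arm --plan '[0, 0, 1, 0, -0.2, 0, 0, 3, 0, -0.2, 0, 0, 5, 0, -0.2, 0, 0, 8, 0, -0.2, 0, 0, 11, 0, -0.2, 1, -3, 13, 0, -0.2, 2.5, -7, 13, 0, -0.2, 2.5, -7, 13, 0, -0.2, 2.5, -7, 13, 0, -0.2]'

```text
clock: 30.15
position: [623.9, -35.9, 259.2]
orientation: [180.0, -0.0, 107.8]
force: [0.4, -0.1, -0.0]
width: 51.5
grasp_force: 0.0
```

Run:
```python
from h import *
s=get_state(); print(s["clock"],s["position"],s["force"])
C={n:cam(n) for n in ("scene","top","wrist")}; I={n:read_camera(n) for n in C}
for q,z in (("heart_apex",30),("heart_center",95),("heart_aorta",146),("stand_ring",42),("stand",0)):
    rs=[]
    for n in C:
        for k in spot_point(q,n):
            x=atz(ray(C[n],k["point"]),z)
            if np.hypot(x[0]-600,x[1]-30)<40: print(q,n,np.round(k["point"],1),round(k["confidence"],2),x.round(1)); rs.append(ray(C[n],k["point"])); break
    if len(rs)>1: print("  tri",tri(rs)[0].round(1),np.round(tri(rs)[1],1))
# base disc + cut end in the wrist view
g=cv2.cvtColor(I["wrist"],cv2.COLOR_BGR2GRAY); hsv=cv2.cvtColor(I["wrist"],cv2.COLOR_BGR2HSV)
for nm,P in (("cut end upright",(599.3,29.3,160)),("base",(599.3,29.3,8)),("ringtop",(599.3,29.3,42))): print(nm,proj(C["wrist"],P).round(1))
m=((hsv[...,1]>60)&(hsv[...,2]>60)).astype(np.uint8); u=proj(C["wrist"],(599,29,90)).astype(int); r=np.zeros_like(m); r[max(u[1]-130,0):u[1]+130,max(u[0]-130,0):u[0]+130]=1
k,l,st,ce=cv2.connectedComponentsWithStats(cv2.morphologyEx(m*r,cv2.MORPH_OPEN,np.ones((3,3)))); print(st[1:][st[1:,4]>100])
cv2.imwrite("pics/fin.png",I["wrist"])
```

```text
30.15 [623.88781079 -35.87280862 259.22345659] [ 0.40584879 -0.07024737 -0.03125996]
heart_apex scene [328.  226.5] 0.96 [599.9  31.6  30. ]
heart_center scene [328.2 207.7] 0.96 [592.1  36.3  95. ]
heart_center top [304.3 184.4] 0.67 [614.5  36.3  95. ]
heart_center wrist [317.4 107.4] 0.9 [599.   27.7  95. ]
  tri [604.9  31.1 109.5] [2.7 7.6 6.5]
heart_aorta scene [330.  194.6] 0.85 [598.1  38.3 146. ]
heart_aorta top [304.4 184.7] 0.8 [600.9  35.3 146. ]
heart_aorta wrist [318.3 106.4] 0.58 [599.2  31.1 146. ]
  tri [600.3  34.3 149.3] [2.4 1.  3.2]
stand_ring scene [331.9 223.4] 0.64 [604.9  41.8  42. ]
stand_ring top [305.3 191.2] 0.74 [603.8  33.9  42. ]
  tri [605.1  37.3  43.5] [3.8 3.8]
stand scene [325.7 236. ] 0.78 [604.8  21.2  -0. ]
stand top [307.5 193.1] 0.57 [606.7  26.9   0. ]
  tri [ 6.055e+02  2.420e+01 -3.000e-01] [3. 3.]
cut end upright [317.6 109.6]
base [318.7 102.8]
ringtop [318.5 103.8]
[[ 187   92   43   72 2494]
 [ 272  174   65   61 3155]]
```

```bash
python3 -c "
from cell import *
print(job_done())"
```

```text
the job is handed in; nothing more can be done
None
```

The heart is upright in its ring stand, aorta up and released, and the job is handed in; my last camera check put it a few degrees from vertical at most, and the drawer slid a few centimetres while I turned the heart in it.

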